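# Stow the battery and shut the parts drawer until it catches

## Task

Put the black battery with the yellow label flat into the open orange-fronted drawer, laying it down rather than dropping it, then push the drawer fully home, firmly enough that it snaps past its catch and stays in, but without ramming it. Leave the silver drive, the mug and the screwdriver where they are.

Things in the scene. Friction and masses are not known exactly. Their poses are not given: they have to be found in the camera images.
- battery: Loose black laptop battery module with a yellow label on top, 84 (x) x 34 (y) x 16 (z) mm, about 120 g, lying flat on the bench. Origin: centre of its underside; x along its length, z up.
- cabinet: Grey drawer unit fixed to the bench, 240 deep (x), 220 wide (y), 215 mm high. Origin: centre of its underside; x points from front to back, the front plane is x = -120 mm. Two blue upper drawers are fixed shut (proud 3 mm at most); the open one is the lowest. The upright face above it stops a tool pointing straight down from following it home: tilt 40 to 45 degrees, fingers forward and down.
- drawer (a joint): Opening of the lowest drawer in m: 0.13 to 0.16 at first, 0 = flush with the cabinet's front. Friction 1.5 N. A hidden sprung catch: from 18 to 8.5 mm before the home stop it resists with about 11 N (let go there, it springs back out to 18 mm); past that it snaps to the hard stop, held by 10 N. Home varies unseen from -0.004 to +0.004, so feel for it: about 18 N pushed slowly, never 45 N.
- drawer_front (a point): Middle of the outer face of the drawer's orange front plate, 41 mm above the bench; axes parallel to the cabinet's (x into the cabinet, y across, z up). Moves with the drawer. The plate is 12 mm thick, 200 mm wide, 9 to 73 mm above the bench, with no handle (only a flat dark patch).
- drawer_floor (a point): Point on the drawer's tray floor, on its centre line, 70 mm behind the outer front face, 13 mm above the bench; axes as the cabinet's. Inside, the tray runs from 58 mm before this point (front plate) to 119 mm behind it (partly under the cabinet) and 90 mm to either side; its side walls stand 35 mm, the front plate 60 mm above the floor.
- drive: Bystander: loose silver disk drive, 100 (x) x 70 (y) x 10 mm, flat on the bench. Origin: centre of its underside.
- mug: Bystander: loose white mug, radius 40, height 90 mm, handle towards its +y. Origin: centre of its underside.
- screwdriver: Bystander: loose screwdriver with a red handle, 160 mm long, lying along its x near the drawer, less than 30 mm high. Origin: below its middle.
Things that resemble listed ones, but are neither listed nor needed, are in the scene too. Of the things that look like the battery, take the one that is nearest to the robot's base at the start.

How it is judged:
On the way, in this order (a step that is already met when the one before it is completed fails the run):
1. The battery lies flat in the drawer, released, with the drawer still open by more than 60 mm (x of battery in the frame of drawer_floor between -0.05 and 0.105 m and y of battery in the frame of drawer_floor between -0.08 and 0.08 m and z of battery in the frame of drawer_floor between -0.004 and 0.008 m and angle between battery's own z axis and vertical below 0.2 rad and contact force between the fingers and battery below 0.1 N and value of joint drawer above 0.06 m and linear speed of battery below 0.03 m/s), for 0.2 s.
2. The drawer is snapped home past its catch with the battery in it (x of battery in the frame of drawer_floor between -0.05 and 0.105 m and y of battery in the frame of drawer_floor between -0.08 and 0.08 m and z of battery in the frame of drawer_floor between -0.004 and 0.008 m and angle between battery's own z axis and vertical below 0.2 rad and value of joint drawer below 0.0055 m), for 0.3 s.
At the end, for the whole second after the job is handed in: The battery lies flat (within 0.2 rad) on the tray floor in the drawer, released and still, and the drawer stays home past its catch by itself (joint below 5.5 mm) and at rest (all of step 2 and contact force between the fingers and battery below 0.1 N and velocity of joint drawer between -0.01 and 0.01 m/s and linear speed of battery below 0.02 m/s); the robot touches nothing.
It fails at once if the battery is dropped or thrown (faster than 0.8 m/s while not in the fingers) (contact force between the fingers and battery below 0.1 N and linear speed of battery above 0.8 m/s).
It fails at once if the robot presses on the drawer or the cabinet with more than 45 N (contact force between any of the fingers, the arm and cabinet above 45 N).
It fails at once if the drive, the mug or the screwdriver is moved by more than 20 mm (distance of any of drive, mug, screwdriver from where it was at the start of the episode above 0.02 m).
It also fails if it takes over 56 s, if anything falls off the work surface, if the arm or the gripper's body presses on something with over 40 N, if the wrist force passes 120 N, or if a joint passes its speed limit or range.

## Robot

A 7-joint arm with a two-finger parallel gripper is mounted at the origin on the work surface. World frame = base frame: x ahead of the robot, y to its left, z up, the work surface at z = 0. Lengths are in m, angles in rad, forces in N, time in s.
With the tool pointing down it reaches from about 0.4 to 0.875 m from the base axis. Payload 19.3 kg.
Tool frame: the origin (TCP) lies between the finger pads, 19 mm behind the fingertips; this is the grasp point; z points along the fingers, y is the line along which they close (so a half turn about z gives the same grasp; the last joint's range is limited). The gripper opens to 85 mm and grips with 20 to 120 N. Pads are 22 mm wide; open, the fingers measure 114 mm over their backs; the gripper's body (76 mm by 85 mm) begins 54 mm behind the grasp point. The pads swing forward as they close: fully open they stand 13 mm farther back than shut.
Start: joints at [-1.266, 0.521, -0.036, 1.599, 0.021, 1.021, -0.113], TCP at [0.229, 0.582, 0.25] pointing down, gripper open.
Joint ranges: [-2.91, 2.91], [-0.3, 2.13], [-1.5, 1.42], [0.17, 2.43], [-1.26, 4.41], [0.16, 1.93], [-2.52, 2.52]. Speed limits (rad/s): [1.89, 1.89, 2.39, 2.39, 3.01, 3.01, 3.01].

## Interface

Orientations are given as [roll, pitch, yaw] about the fixed x, y, z axes, in that order (R = Rz(yaw) Ry(pitch) Rx(roll)).
In Python, from workcell import bot, grab_frame, regions_of gives the robot as it stands. The module is installed in compiled form; this text tells all that it offers.
- The arm moves only by the tool play_rows, never from a script. Its argument "plan" is a list of rows, each a list of 3 entries, a list of its own where there are three numbers: the shift along the tool's x, y, z in units of 2.5 cm (1.0 is 2.5 cm), then the turn, a rotation vector about the tool's x, y, z in units of 0.15 rad (1.0 is 0.15 rad), then the closure, from -1 (fully open) to 1 (shut). In form: [[[tx, ty, tz], [rx, ry, rz], jaw], ...]. A call has 1 to 20 rows; each row shifts and turns the commanded pose from where the row before left it, along the tool's axes as they then stand; what a row does not reach is not made up. A row lasts 1/8 s, in which the tool goes at most 62.5 mm and 10.7 degrees, less where a joint would pass 70% of its speed; a pose out of reach is approached as far as the arm can. A call with a number of a shift or a turn outside -1 to 1 is refused whole. A call with a gripper value outside its range is refused whole. The fingers move at their own pace and stop on an object; "newtons" is the grip in N (left out, the last holds). Time passes only in rows, so rows that do not move let the fingers close. It gives the time, the measured TCP pose, the force, the opening and the grip force at its end, in the units of the state.
- bot.observe(): the state, without advancing time (a new reading comes with each control period).
- grab_frame(name): name is "scene" or "top" or "wrist"; returns a dict with "pixels" (420x560x3 uint8, red, green, blue), "depth" (420x560 float32, m along the optical axis (not along the pixel's ray), 0 where there is no reading), "camera_matrix" (3x3 intrinsics, pixels), "R" (3x3) and "t" (3): a world point X has camera coordinates R X + t. Camera axes: x right, y down, z forward; pixel columns grow to the right and rows downward; lengths in m; the calibration is good to about 2 mm. A picture is of the moment at which its call begins.
- bot.job_done(): hands the job in; it is judged then, once.
Trained networks look in the newest picture that a camera, given by its name, has taken for a name from the list of things; names that differ only in an ending like _2 or _b are one class to them, and where a whole thing is asked for, a point or a joint stands for the part that bears it (a point fixed in the world has none). Each returns a list of dicts, best first, with "p" (0 to 1); they miss things now and then, are a little off and sometimes report something else, mostly with a low value. They report only what shows in the picture. A call takes as long as a camera call. They do not tell look-alikes from the thing itself.
- regions_of(thing, camera): "mask" (420x560 bool, what is visible of it) and "box" ([left, top, right, bottom] in pixels, round what is visible of it).
The state is a dict: "clock": time; "qpos": joint angles; "qd": joint speeds; "joint_efforts": joint torques, N m; "position": TCP position; "tool_rot": TCP orientation; "force": force on the tool from outside, world axes, zero at the start; "moment": the same for the moment, N m; "grip_width": finger opening in m; "finger_force": force on a finger pad.
Only numpy, scipy, OpenCV 4.12 (cv2) and the standard library are available. Lean on these libraries where they do the work, as an engineer would, in place of code of your own. Each camera call takes 0.05 s, during which the arm holds its last target. There are 200 camera calls.

## Working session

There is one attempt and no reset: what is moved stays moved. The work goes in short steps, Python scripts to look and compute and a tool call to move; the robot and the scene stay as the last step left them, time stands still between calls to the robot, and variables do not carry over. Pictures are saved under pics/ and viewed, at most 10 in all, crops included, and the job is handed in when it is done.

Besides the shell and the picture viewer there is one more tool, called after "Emit:" as name(argument=value, ...) on one line, values as JSON. play_rows: Moves the arm, as the interface text tells. Its arguments: {"type":"object","properties":{"plan":{"type":"array"},"newtons":{"type":"number"}},"required":["plan"]}

```bash
mkdir -p pics
cat > h.py <<'E'
import numpy as np, cv2
from workcell import bot, grab_frame, regions_of
def pts(f, m):
    v,u=np.nonzero(m&(f["depth"]>0)); z=f["depth"][v,u]; K=f["camera_matrix"]
    c=np.stack([(u-K[0,2])/K[0,0]*z,(v-K[1,2])/K[1,1]*z,z])
    return (f["R"].T@(c-np.array(f["t"]).reshape(3,1))).T
def save(f,n): cv2.imwrite(f"pics/{n}.png",f["pixels"][:,:,::-1])
E
python3 - <<'E'
from h import *
s=bot.observe(); print(s["clock"],s["position"],s["tool_rot"],s["force"])
ims=[]
for c in ["top","scene"]:
    f=grab_frame(c); save(f,c)
    for n in ["battery","cabinet","drawer","drive","mug","screwdriver"]:
        for r in regions_of(n,c):
            if r["p"]<.3: continue
            p=pts(f,r["mask"]); 
            if len(p)<10: continue
            rect=cv2.minAreaRect(p[:,:2].astype(np.float32))
            print(c,n,round(r["p"],2),np.array(r["box"]).astype(int),"med",np.median(p,0).round(3),"zmax",np.percentile(p[:,2],98).round(3),"rect",np.round(rect[0],3),np.round(rect[1],3),round(rect[2],1))
E
```

```text
0.0 [0.22874668 0.58129354 0.24940524] [-3.14043601e+00  1.18803289e-04  2.76676071e+00] [0.81554367 0.90542963 0.58244701]
top battery 0.85 [353 254 376 292] med [ 0.471 -0.229  0.016] zmax 0.021 rect [ 0.472 -0.232] [0.086 0.038] 17.0
top battery 0.73 [424 282 461 304] med [ 0.432 -0.405  0.016] zmax 0.021 rect [ 0.432 -0.408] [0.085 0.035] 85.0
top battery 0.61 [329 198 364 230] med [ 0.608 -0.175  0.016] zmax 0.02 rect [ 0.609 -0.175] [0.086 0.035] 40.2
top cabinet 0.78 [ 41 133 273 269] med [0.567 0.228 0.213] zmax 0.217 rect [0.6  0.27] [0.513 0.268] 86.3
top drawer 0.77 [183 176 272 268] med [0.566 0.099 0.013] zmax 0.074 rect [0.573 0.1  ] [0.171 0.215] 86.3
top drawer 0.75 [379 199 418 246] med [ 0.591 -0.306  0.01 ] zmax 0.014 rect [ 0.594 -0.308] [0.073 0.106] 71.8
top drive 0.75 [377 200 423 248] med [ 0.591 -0.306  0.01 ] zmax 0.014 rect [ 0.591 -0.307] [0.072 0.1  ] 71.4
top mug 0.9 [338 126 390 173] med [ 0.764 -0.22   0.041] zmax 0.092 rect [ 0.766 -0.224] [0.089 0.15 ] 62.9
top screwdriver 0.68 [284 254 296 317] med [ 0.39  -0.06   0.024] zmax 0.028 rect [ 0.428 -0.06 ] [0.026 0.15 ] 88.9
scene battery 0.93 [210 237 246 265] med [ 0.611 -0.174  0.017] zmax 0.02 rect [ 0.606 -0.174] [0.09  0.039] 40.4
scene battery 0.78 [167 199 196 229] med [ 0.473 -0.229  0.018] zmax 0.021 rect [ 0.472 -0.228] [0.083 0.033] 16.5
scene battery 0.7 [ 90 224 130 250] med [ 0.436 -0.406  0.017] zmax 0.021 rect [ 0.43  -0.405] [0.085 0.042] 82.9
scene drawer 0.74 [270 135 364 231] med [0.565 0.105 0.015] zmax 0.075 rect [0.556 0.109] [0.182 0.22 ] 86.9
scene drive 0.58 [159 248 191 293] med [ 0.593 -0.304  0.011] zmax 0.015 rect [ 0.589 -0.306] [0.075 0.105] 71.5
scene mug 0.87 [218 284 257 335] med [ 0.751 -0.217  0.009] zmax 0.093 rect [ 0.746 -0.217] [0.091 0.106] 63.3
scene screwdriver 0.59 [223 147 251 194] med [ 0.401 -0.059  0.024] zmax 0.029 rect [ 0.43  -0.059] [0.023 0.149] 88.6
```

View pics/top.png

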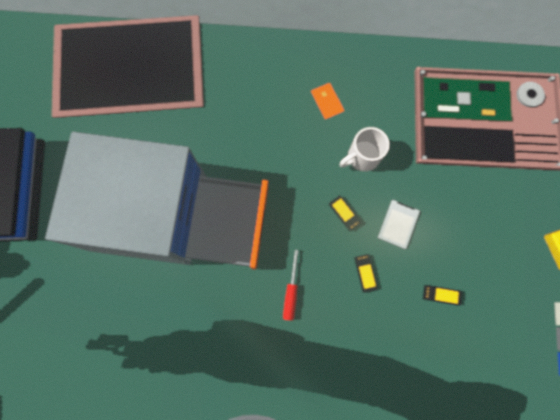

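View pics/scene.png

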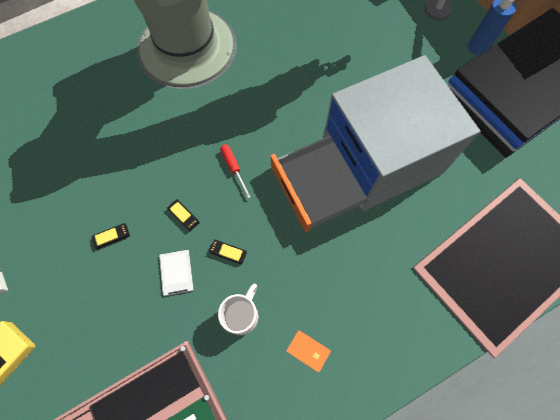

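Run:
```python
from h import *
f=grab_frame("top")
# battery
for r in regions_of("battery","top"):
    p=pts(f,r["mask"]); q=p[(p[:,2]>.010)&(p[:,2]<.025)]
    m=q[:,:2].mean(0); w,v=np.linalg.eigh(np.cov((q[:,:2]-m).T)); 
    R=cv2.minAreaRect(q[:,:2].astype(np.float32)); print(r["p"],R,"long dir deg",np.degrees(np.arctan2(v[1,1],v[0,1])), "dist",np.hypot(*m))
a=pts(f,np.ones((420,560),bool))
# cabinet top
q=a[(a[:,2]>.205)&(a[:,2]<.225)&(a[:,1]>.05)&(a[:,0]>.4)&(a[:,0]<.75)]; print("cabtop",cv2.minAreaRect(q[:,:2].astype(np.float32)))
# drawer
r=regions_of("drawer","top")[0]; p=pts(f,r["mask"])
q=p[(p[:,2]>.067)&(p[:,2]<.08)];R=cv2.minAreaRect(q[:,:2].astype(np.float32)); print("plate top",R,np.median(q[:,2])); print(cv2.boxPoints(R))
q=p[(p[:,2]>.005)&(p[:,2]<.02)];R=cv2.minAreaRect(q[:,:2].astype(np.float32)); print("floor",R,np.median(q[:,2])); print(cv2.boxPoints(R))
```

```text
0.79 ((0.6086980104446411, -0.17616836726665497), (0.08306613564491272, 0.03489824756979942), 40.64598083496094) long dir deg -138.97881314014606 dist 0.6329569028588284
0.78 ((0.4327687621116638, -0.4084932208061218), (0.0858255997300148, 0.034291356801986694), 84.37586975097656) long dir deg 84.0340619482473 dist 0.5937565055583204
0.67 ((0.4695781171321869, -0.23094722628593445), (0.07999322563409805, 0.034259527921676636), 15.727102279663086) long dir deg -164.09955089103232 dist 0.5220977891631365
cabtop ((0.5784929990768433, 0.29191336035728455), (0.24347491562366486, 0.22069385647773743), 86.27967071533203)
plate top ((0.5591950416564941, 0.02235322818160057), (0.013674020767211914, 0.1970578283071518), 86.4404296875) 0.07249594881567994
[[0.46043172 0.0216467 ]
 [0.6571094  0.00941212]
 [0.6579584  0.02305976]
 [0.4612807  0.03529434]]
floor ((0.5636953711509705, 0.10134977102279663), (0.16925759613513947, 0.18613970279693604), 86.211181640625) 0.012877017877454922
[[0.46523675 0.02305592]
 [0.65096956 0.01075596]
 [0.66215396 0.17964363]
 [0.47642118 0.19194359]]
```

The top view shows the three batteries at about (345,213), (367,273) and (443,295). The nearest to the base is the one at (367,273), world (0.471,-0.230), at 0.52 m. The open drawer is at about (225,220), with its orange plate at column 260 and the screwdriver at (292,285). The scene view agrees. The drawer axis points 86.3° in world, and the drawer is open about 157 mm.

```bash
cat >> h.py <<'E'
from scipy.spatial.transform import Rotation as Ro
def delta(P, R0, P1, R1=None):
    "tool-frame shift (units) at R0, then turn (units)"
    d=R0.as_matrix().T@(np.array(P1)-P)/.025
    t=(R0.inv()*R1).as_rotvec()/.15 if R1 is not None else np.zeros(3)
    print("shift",d.round(2),"turn",t.round(2))
def cur():
    s=bot.observe(); return np.array(s["position"]),Ro.from_euler("xyz",s["tool_rot"])
def down(yaw): return Ro.from_euler("xyz",[np.pi,0,np.radians(yaw)])
E
python3 - <<'E'
from h import *
P,R=cur()
A=[P[0],P[1],.34];B=[.43,.15,.34];C=[.471,-.230,.16]
delta(P,R,A);delta(A,R,B);delta(B,R,C,down(16))
E
```

```text
shift [ 0.  -0.  -3.6] turn [0. 0. 0.]
shift [-13.81 -13.12   0.  ] turn [0. 0. 0.]
shift [ -7.09 -13.54   7.2 ] turn [-0.    0.   16.58]
```

Emit:
play_rows(plan=[[[0, 0, -0.9], [0, 0, 0], -1], [[0, 0, -0.9], [0, 0, 0], -1], [[0, 0, -0.9], [0, 0, 0], -1], [[0, 0, -0.9], [0, 0, 0], -1], [[-0.86, -0.82, 0], [0, 0, 0], -1], [[-0.86, -0.82, 0], [0, 0, 0], -1], [[-0.86, -0.82, 0], [0, 0, 0], -1], [[-0.86, -0.82, 0], [0, 0, 0], -1], [[-0.86, -0.82, 0], [0, 0, 0], -1], [[-0.86, -0.82, 0], [0, 0, 0], -1], [[-0.86, -0.82, 0], [0, 0, 0], -1], [[-0.86, -0.82, 0], [0, 0, 0], -1], [[-0.86, -0.82, 0], [0, 0, 0], -1], [[-0.86, -0.82, 0], [0, 0, 0], -1], [[-0.86, -0.82, 0], [0, 0, 0], -1], [[-0.86, -0.82, 0], [0, 0, 0], -1], [[-0.86, -0.82, 0], [0, 0, 0], -1], [[-0.86, -0.82, 0], [0, 0, 0], -1], [[-0.86, -0.82, 0], [0, 0, 0], -1], [[-0.86, -0.82, 0], [0, 0, 0], -1]], newtons=40)

```text
clock: 3.35
position: [0.4292, 0.1495, 0.3402]
tool_rot: [3.141, 0.0, 2.767]
force: [0.3, -0.0, -0.8]
grip_width: 0.0854
finger_force: 0.0
```

Emit:
play_rows(plan=[[[-0.5, -0.97, 0.4], [0, 0, 0], -0.6], [[-0.5, -0.97, 0.4], [0, 0, 0], -0.6], [[-0.5, -0.97, 0.4], [0, 0, 0], -0.6], [[-0.5, -0.97, 0.4], [0, 0, 0], -0.6], [[-0.5, -0.97, 0.4], [0, 0, 0], -0.6], [[-0.5, -0.97, 0.4], [0, 0, 0], -0.6], [[-0.5, -0.97, 0.4], [0, 0, 0], -0.6], [[-0.5, -0.97, 0.4], [0, 0, 0], -0.6], [[-0.5, -0.97, 0.4], [0, 0, 0], -0.6], [[-0.5, -0.97, 0.4], [0, 0, 0], -0.6], [[-0.5, -0.97, 0.4], [0, 0, 0], -0.6], [[-0.5, -0.97, 0.4], [0, 0, 0], -0.6], [[-0.5, -0.97, 0.4], [0, 0, 0], -0.6], [[-0.5, -0.97, 0.4], [0, 0, 0], -0.6]])

```text
clock: 5.1
position: [0.4675, -0.2304, 0.1997]
tool_rot: [3.141, 0.0, 2.767]
force: [1.0, 0.8, 0.8]
grip_width: 0.0683
finger_force: 0.0
```

Emit:
play_rows(plan=[[[0, 0, 0], [0, 0, 0.92], -0.6], [[0, 0, 0], [0, 0, 0.92], -0.6], [[0, 0, 0], [0, 0, 0.92], -0.6], [[0, 0, 0], [0, 0, 0.92], -0.6], [[0, 0, 0], [0, 0, 0.92], -0.6], [[0, 0, 0], [0, 0, 0.92], -0.6], [[0, 0, 0], [0, 0, 0.92], -0.6], [[0, 0, 0], [0, 0, 0.92], -0.6], [[0, 0, 0], [0, 0, 0.92], -0.6], [[0, 0, 0], [0, 0, 0.92], -0.6], [[0, 0, 0], [0, 0, 0.92], -0.6], [[0, 0, 0], [0, 0, 0.92], -0.6], [[0, 0, 0], [0, 0, 0.92], -0.6], [[0, 0, 0], [0, 0, 0.92], -0.6], [[0, 0, 0], [0, 0, 0.92], -0.6], [[0, 0, 0], [0, 0, 0.92], -0.6], [[0, 0, 0], [0, 0, 0.92], -0.6], [[0, 0, 0], [0, 0, 0.92], -0.6], [[0, 0, 0], [0, 0, 0], -0.6]])

```text
clock: 7.48
position: [0.4675, -0.2295, 0.1998]
tool_rot: [3.141, 0.001, 0.284]
force: [0.2, 0.7, 0.5]
grip_width: 0.0684
finger_force: 0.0
```

Run:
```python
from h import *
P,R=cur(); print(bot.observe()["qpos"])
f=grab_frame("wrist"); save(f,"wrist1")
for c in ["wrist","top"]:
  if c!="wrist": f=grab_frame(c)
  for r in regions_of("battery",c):
    p=pts(f,r["mask"]); q=p[(p[:,2]>.010)&(p[:,2]<.022)]
    if len(q)<20: continue
    m=np.median(q,0); w,v=np.linalg.eigh(np.cov((q[:,:2]-m[:2]).T)); 
    print(c,round(r["p"],2),len(q),m.round(4),cv2.minAreaRect(q[:,:2].astype(np.float32)),"deg",np.degrees(np.arctan(v[1,1]/v[0,1])))
```

```text
[-0.35488801  0.67383309  1.04599712  1.95620981 -0.72659521  0.94766394
 -0.23015368]
wrist 0.98 3061 [ 0.6071 -0.1759  0.0147] ((0.6087268590927124, -0.17465707659721375), (0.07847288250923157, 0.03396271914243698), 40.616241455078125) deg 44.65260189369021
wrist 0.81 1844 [ 0.436  -0.402   0.0146] ((0.4347633421421051, -0.40417879819869995), (0.08354710787534714, 0.03456313535571098), 84.28246307373047) deg 83.62979603065875
wrist 0.58 2293 [ 0.4751 -0.2266  0.0147] ((0.47308626770973206, -0.22722767293453217), (0.08283922076225281, 0.033937886357307434), 16.181686401367188) deg 15.797491464620252
top 0.72 485 [ 0.6074 -0.176   0.0163] ((0.6084633469581604, -0.17622533440589905), (0.08295666426420212, 0.034501299262046814), 40.15980911254883) deg 40.45864853521069
top 0.33 204 [ 0.6196 -0.2937  0.0113] ((0.6059826016426086, -0.2980561852455139), (0.04537798836827278, 0.07704351097345352), 70.33599090576172) deg -36.91573161929585
```

View pics/wrist1.png

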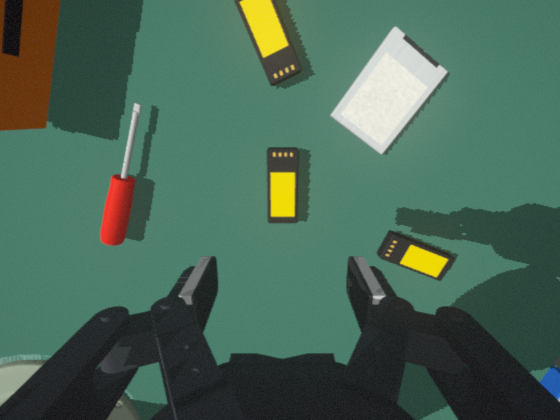

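Emit:
play_rows(plan=[[[0.18, 0.03, 0.9], [0, 0, 0], -0.2], [[0, 0, 0.9], [0, 0, 0], -0.2], [[0, 0, 0.9], [0, 0, 0], -0.2], [[0, 0, 0.9], [0, 0, 0], -0.2], [[0, 0, 0.9], [0, 0, 0], -0.2], [[0, 0, 0.9], [0, 0, 0], -0.2], [[0, 0, 0.7], [0, 0, 0], -0.2], [[0, 0, 0.5], [0, 0, 0], -0.2], [[0, 0, 0.3], [0, 0, 0], -0.2], [[0, 0, 0.2], [0, 0, 0], -0.2], [[0, 0, 0], [0, 0, 0], -0.2]])

```text
clock: 9.05
position: [0.472, -0.2291, 0.0225]
tool_rot: [3.142, -0.0, 0.283]
force: [-0.5, 0.6, -0.0]
grip_width: 0.0515
finger_force: 0.0
```

Emit:
play_rows(plan=[[[0, 0, 0], [0, 0, 0], 0.3], [[0, 0, 0], [0, 0, 0], 0.6], [[0, 0, 0], [0, 0, 0], 1], [[0, 0, 0], [0, 0, 0], 1], [[0, 0, 0], [0, 0, 0], 1], [[0, 0, 0], [0, 0, 0], 1]])

```text
clock: 9.8
position: [0.4721, -0.2291, 0.023]
tool_rot: [3.141, -0.001, 0.283]
force: [-0.9, 0.6, 5.6]
grip_width: 0.0331
finger_force: 39.8
```

Emit:
play_rows(plan=[[[0, 0, -0.4], [0, 0, 0], 1], [[0, 0, -0.9], [0, 0, 0], 1], [[0, 0, -0.9], [0, 0, 0], 1], [[0, 0, -0.9], [0, 0, 0], 1], [[0, 0, -0.9], [0, 0, 0], 1], [[0, 0, -0.9], [0, 0, 0], 1], [[0, 0, -0.9], [0, 0, 0], 1], [[0, 0, 0], [0, 0, 0.6], 1], [[0, 0, 0], [0, 0, 0.6], 1], [[0, 0, 0], [0, 0, 0.6], 1], [[0, 0, 0], [0, 0, 0.51], 1], [[0, 0, 0], [0, 0, 0], 1]])

```text
clock: 11.3
position: [0.4718, -0.2289, 0.1679]
tool_rot: [3.141, 0.0, -0.063]
force: [-0.3, 0.7, -1.8]
grip_width: 0.0326
finger_force: 40.4
```

Run:
```python
from h import *
P,R=cur(); print(P,bot.observe()["tool_rot"],bot.observe()["grip_width"]); delta(P,R,[.5637,.09,P[2]],down(-3.7))
f=grab_frame("wrist"); save(f,"wrist2")
```

```text
[ 0.47184036 -0.22894043  0.16792718] [ 3.14135960e+00  6.81540197e-05 -6.33881925e-02] 0.03261088335630184
shift [  2.86 -12.96  -0.  ] turn [0.   0.   0.01]
```

View pics/wrist2.png

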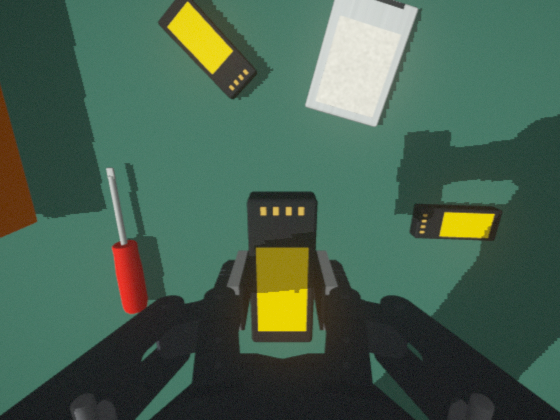

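The battery is held squarely between the pads, at about (282,265).

Emit:
play_rows(plan=[[[0.1, -0.4, 0], [0, 0, 0], 1], [[0.2, -0.9, 0], [0, 0, 0], 1], [[0.2, -0.9, 0], [0, 0, 0], 1], [[0.2, -0.9, 0], [0, 0, 0], 1], [[0.2, -0.9, 0], [0, 0, 0], 1], [[0.2, -0.9, 0], [0, 0, 0], 1], [[0.2, -0.9, 0], [0, 0, 0], 1], [[0.2, -0.9, 0], [0, 0, 0], 1], [[0.2, -0.9, 0], [0, 0, 0], 1], [[0.2, -0.9, 0], [0, 0, 0], 1], [[0.2, -0.9, 0], [0, 0, 0], 1], [[0.2, -0.9, 0], [0, 0, 0], 1], [[0.2, -0.9, 0], [0, 0, 0], 1], [[0.2, -0.9, 0], [0, 0, 0], 1], [[0.16, -0.66, 0], [0, 0, 0], 1], [[0, -0.2, 0], [0, 0, 0], 1], [[0, 0, 0], [0, 0, 0], 1]])

```text
clock: 13.48
position: [0.5637, 0.0896, 0.1675]
tool_rot: [3.141, 0.0, -0.064]
force: [-0.9, -0.8, -1.9]
grip_width: 0.0326
finger_force: 40.4
```

Emit:
play_rows(plan=[[[0, 0, 0.6], [0, 0, 0], 1], [[0, 0, 0.8], [0, 0, 0], 1], [[0, 0, 0.8], [0, 0, 0], 1], [[0, 0, 0.8], [0, 0, 0], 1], [[0, 0, 0.8], [0, 0, 0], 1], [[0, 0, 0.6], [0, 0, 0], 1], [[0, 0, 0.4], [0, 0, 0], 1], [[0, 0, 0.2], [0, 0, 0], 1], [[0, 0, 0], [0, 0, 0], 1], [[0, 0, 0], [0, 0, 0], 1]])

```text
clock: 14.72
position: [0.5642, 0.0898, 0.0429]
tool_rot: [-3.141, -0.001, -0.064]
force: [-0.4, 0.6, -1.0]
grip_width: 0.0328
finger_force: 40.4
```

Emit:
play_rows(plan=[[[0, 0, 0.08], [0, 0, 0], 1], [[0, 0, 0.06], [0, 0, 0], 1], [[0, 0, 0.06], [0, 0, 0], 1], [[0, 0, 0.04], [0, 0, 0], 1], [[0, 0, 0], [0, 0, 0], 1]])

```text
clock: 15.35
position: [0.5639, 0.0897, 0.0365]
tool_rot: [3.142, 0.0, -0.064]
force: [-0.4, 0.3, -1.5]
grip_width: 0.0325
finger_force: 40.4
```

Emit:
play_rows(plan=[[[0, 0, 0.04], [0, 0, 0], 1], [[0, 0, 0], [0, 0, 0], 1]])

```text
clock: 15.6
position: [0.564, 0.0897, 0.036]
tool_rot: [-3.141, -0.0, -0.064]
force: [-4.2, 0.8, 9.6]
grip_width: 0.0327
finger_force: 41.6
```

Emit:
play_rows(plan=[[[0, 0, 0], [0, 0, 0], 0.2], [[0, 0, 0], [0, 0, 0], 0.1], [[0, 0, 0], [0, 0, 0], 0.0], [[0, 0, 0], [0, 0, 0], -0.1], [[0, 0, 0], [0, 0, 0], -0.1], [[0, 0, -0.1], [0, 0, 0], -0.1], [[0, 0, -0.3], [0, 0, 0], -0.1], [[0, 0, -0.8], [0, 0, 0], -0.1], [[0, 0, -0.8], [0, 0, 0], -0.1], [[0, 0, -0.8], [0, 0, 0], -0.1], [[0, 0, -0.8], [0, 0, 0], -0.1], [[0, 0, -0.8], [0, 0, 0], -0.1], [[0, 0, -0.8], [0, 0, 0], -0.1], [[0, 0, 0], [0, 0, 0], -0.1]])

```text
clock: 17.35
position: [0.5645, 0.0898, 0.1671]
tool_rot: [-3.141, -0.002, -0.064]
force: [-0.2, -0.4, -0.8]
grip_width: 0.0468
finger_force: 0.0
```

Run:
```python
from h import *
print(bot.observe()["qpos"])
f=grab_frame("wrist"); save(f,"wrist3")
for r in regions_of("battery","wrist"):
    p=pts(f,r["mask"]); m=np.median(p,0); print(round(r["p"],2),m.round(3),np.percentile(p[:,2],[2,98]).round(3),cv2.minAreaRect(p[:,:2].astype(np.float32)))
for n in "wrist","top","scene":
  f=grab_frame(n)
  for r in regions_of("drawer",n)[:2]:
    p=pts(f,r["mask"]); q=p[(p[:,2]>.067)&(p[:,2]<.08)]; R=cv2.minAreaRect(q[:,:2].astype(np.float32)); print(n,"plate",R)
P,R=cur(); print(P)
u=np.array([.0645,.998,0]);v=np.array([.998,-.0645,0])
for a in (40,45):
  z=np.sin(np.radians(a))*u-np.cos(np.radians(a))*np.array([0,0,1])
  for sx in (1,-1):
    x=np.cross(sx*-1*v if False else sx*v,z)
    R1=Ro.from_matrix(np.c_[x,sx*v,z]); print(a,sx,R1.as_euler("xyz").round(3)); delta(P,R,P,R1)
    x=sx*v; R1=Ro.from_matrix(np.c_[x,np.cross(z,x),z]); print(a,sx,"xacross",R1.as_euler("xyz").round(3)); delta(P,R,P,R1)
```

```text
[-0.9364283   0.87172404  1.11950621  1.85512196 -0.92208056  1.04486054
 -1.06239232]
0.97 [0.568 0.091 0.028] [0.024 0.029] ((0.5610207915306091, 0.09190971404314041), (0.03666720166802406, 0.09133773297071457), 86.58966064453125)
0.95 [ 0.623 -0.154  0.014] [0.001 0.016] ((0.6088025569915771, -0.15865159034729004), (0.08791305869817734, 0.043540891259908676), 9.880101203918457)
wrist plate ((0.5854805707931519, 0.025070738047361374), (0.012468426488339901, 0.15343508124351501), 86.30748748779297)
top plate ((0.560596227645874, 0.02240222878754139), (0.013410319574177265, 0.19992026686668396), 86.26416778564453)
top plate ((0.0, 0.0), (0.0, 0.0), 0.0)
scene plate ((0.5988450050354004, 0.04947304725646973), (0.253050297498703, 0.1243007630109787), 32.23971176147461)
scene plate ((0.7599142789840698, -0.20439457893371582), (0.0757640078663826, 0.09748279303312302), 2.963669776916504)
[0.56379949 0.08965719 0.16515739]
40 1 [ 3.142 -0.698  1.506]
shift [0. 0. 0.] turn [  3.64   3.65 -10.  ]
40 1 xacross [-2.443  0.    -0.065]
shift [0. 0. 0.] turn [4.66 0.   0.  ]
40 -1 [-3.142  0.698 -1.635]
shift [0. 0. 0.] turn [ 3.65 -3.64 10.01]
40 -1 xacross [2.443 0.    3.077]
shift [0. 0. 0.] turn [-1.000e-02  7.170e+00 -1.968e+01]
45 1 [-3.142 -0.785  1.506]
shift [0. 0. 0.] turn [ 4.09  4.1  -9.88]
45 1 xacross [-2.356  0.    -0.065]
shift [0. 0. 0.] turn [5.24 0.   0.  ]
45 -1 [ 3.142  0.785 -1.635]
shift [0. 0. 0.] turn [ 4.1  -4.09  9.88]
45 -1 xacross [2.356 0.    3.077]
shift [0. 0. 0.] turn [-1.000e-02  8.020e+00 -1.935e+01]
```

View pics/wrist3.png

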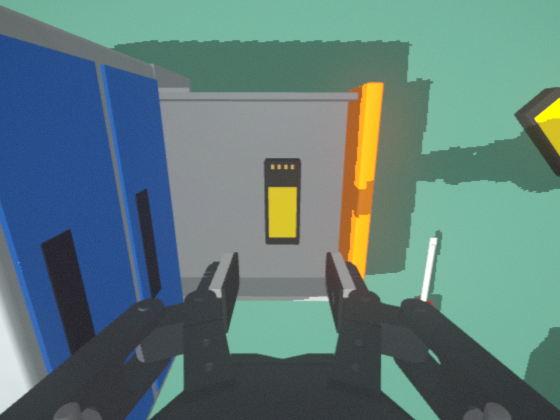

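The battery lies flat in the tray at about (283,200), with the orange plate at column 362. Next I back off over the plate, close the jaws and turn the tool for pushing.

Emit:
play_rows(plan=[[[0, 0.5, 0], [0, 0, 0], 0], [[0, 0.9, 0], [0, 0, 0], 0.5], [[0, 0.9, 0], [0, 0, 0], 1], [[0, 0.9, 0], [0, 0, 0], 1], [[0, 0.9, 0], [0, 0, 0], 1], [[0, 0.9, 0], [0, 0, 0], 1], [[0, 0.8, 0], [0, 0, 0], 1], [[0, 0.3, 0], [0, 0, 0], 1], [[0, 0, 0], [0, 0, -0.95], 1], [[0, 0, 0], [0, 0, -0.95], 1], [[0, 0, 0], [0, 0, -0.95], 1], [[0, 0, 0], [0, 0, -0.95], 1], [[0, 0, 0], [0, 0, -0.95], 1], [[0, 0, 0], [0, 0, -0.95], 1], [[0, 0, 0], [0, 0, -0.95], 1], [[0, 0, 0], [0, 0, -0.95], 1], [[0, 0, 0], [0, 0, -0.95], 1], [[0, 0, 0], [0, 0, -0.95], 1], [[0, 0, 0], [0, 0, -0.95], 1], [[0, 0, 0], [0, 0, 0], 1]])

```text
clock: 20.25
position: [0.5542, -0.0625, 0.1656]
tool_rot: [3.141, -0.0, 1.503]
force: [-0.7, -0.7, -0.7]
grip_width: 0.0001
finger_force: 0.0
```

Emit:
play_rows(plan=[[[0, 0, 0], [0, 0.7, 0], 1], [[0, 0, 0], [0, 0.7, 0], 1], [[0, 0, 0], [0, 0.7, 0], 1], [[0, 0, 0], [0, 0.7, 0], 1], [[0, 0, 0], [0, 0.7, 0], 1], [[0, 0, 0], [0, 0.7, 0], 1], [[0, 0, 0], [0, 0.7, 0], 1], [[0, 0, 0], [0, 0, 0], 1], [[0, 0, 0], [0, 0, 0], 1]])

```text
clock: 21.38
position: [0.5543, -0.0621, 0.1654]
tool_rot: [-3.14, -0.733, 1.502]
force: [1.1, 1.6, 0.2]
grip_width: -0.0002
finger_force: 0.0
```

Run:
```python
from h import *
s=bot.observe(); P,R=cur(); print(s["qpos"],s["grip_width"],P,s["tool_rot"])
u=np.array([.0645,.998,0]);v=np.array([.998,-.0645,0]); a=np.radians(42)
z=np.sin(a)*u-np.cos(a)*np.array([0,0,1]); R1=Ro.from_matrix(np.c_[np.cross(v,z),v,z])
F=np.array([.5594,.0164,0])
T=F-.06*u+[0,0,.049]; print("target",T)
delta(P,R,P,R1); delta(P,R1,T); print("10mm along u in tool units"); delta(T,R1,T+.01*u)
f=grab_frame("top"); save(f,"top2")
```

```text
[ 0.14567446  0.73006499  0.32245091  1.78863399 -0.97464388  1.22011078
  0.98280036] -0.0002495441685300785 [ 0.55433752 -0.06212643  0.16544005] [-3.14022411 -0.73285552  1.50215227]
target [ 0.55553 -0.04348  0.049  ]
shift [0. 0. 0.] turn [ 0.01  0.   -0.02]
shift [-2.56 -0.    3.96] turn [0. 0. 0.]
10mm along u in tool units
shift [0.3  0.   0.27] turn [0. 0. 0.]
```

Emit:
play_rows(plan=[[[-0.5, 0, 0.8], [0, 0, 0], 1], [[-0.5, 0, 0.8], [0, 0, 0], 1], [[-0.5, 0, 0.8], [0, 0, 0], 1], [[-0.5, 0, 0.8], [0, 0, 0], 1], [[-0.56, 0, 0.76], [0, 0, 0], 1], [[0, 0, 0], [0, 0, 0], 1], [[0.3, 0, 0.27], [0, 0, 0], 1], [[0.3, 0, 0.27], [0, 0, 0], 1], [[0.21, 0, 0.19], [0, 0, 0], 1], [[0.1, 0, 0.09], [0, 0, 0], 1], [[0.1, 0, 0.09], [0, 0, 0], 1], [[0.1, 0, 0.09], [0, 0, 0], 1], [[0.1, 0, 0.09], [0, 0, 0], 1], [[0.1, 0, 0.09], [0, 0, 0], 1]])

```text
clock: 23.18
position: [0.5584, 0.0005, 0.0492]
tool_rot: [-3.141, -0.735, 1.504]
force: [-0.5, -4.3, 0.4]
grip_width: -0.0001
finger_force: 2.1
```

Emit:
play_rows(plan=[[[0.12, 0, 0.11], [0, 0, 0], 1], [[0.15, 0, 0.135], [0, 0, 0], 1], [[0.2, 0, 0.18], [0, 0, 0], 1], [[0.2, 0, 0.18], [0, 0, 0], 1], [[0.2, 0, 0.18], [0, 0, 0], 1], [[0.2, 0, 0.18], [0, 0, 0], 1], [[0.2, 0, 0.18], [0, 0, 0], 1], [[0.2, 0, 0.18], [0, 0, 0], 1], [[0.2, 0, 0.18], [0, 0, 0], 1], [[0.2, 0, 0.18], [0, 0, 0], 1], [[0.2, 0, 0.18], [0, 0, 0], 1], [[0.15, 0, 0.135], [0, 0, 0], 1], [[0.1, 0, 0.09], [0, 0, 0], 1], [[0, 0, 0], [0, 0, 0], 1]])

```text
clock: 24.92
position: [0.5637, 0.0787, 0.0495]
tool_rot: [3.141, -0.736, 1.504]
force: [0.3, 0.7, 0.2]
grip_width: -0.0001
finger_force: 0.0
```

Run:
```python
from h import *
s=bot.observe(); print(s["clock"],s["position"],s["force"],s["qpos"].round(2) if hasattr(s["qpos"],"round") else s["qpos"])
f=grab_frame("top"); save(f,"top3")
r=regions_of("drawer","top")
for q in r[:2]:
    p=pts(f,q["mask"]); k=p[(p[:,2]>.067)&(p[:,2]<.08)]; print(q["p"],cv2.minAreaRect(k[:,:2].astype(np.float32)) if len(k)>5 else 0)
```

```text
24.925 [0.56373651 0.07868225 0.04951576] [0.25274669 0.65000389 0.24222632] [ 0.03  0.87  0.13  1.9  -1.21  0.91  1.09]
0.94 ((0.569913923740387, 0.12396354228258133), (0.030774910002946854, 0.19770358502864838), 66.64505767822266)
```

View pics/top3.png

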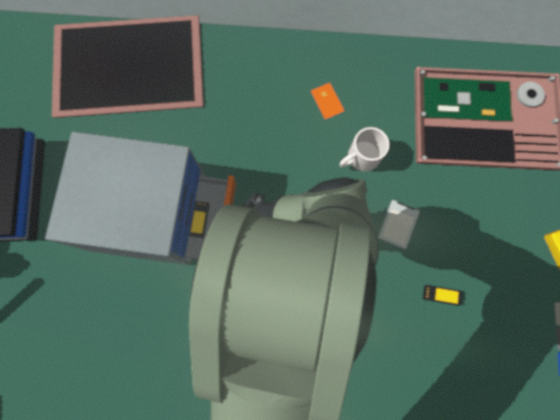

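The plate (230,190) has moved in, and the battery is still flat in the tray at (199,219).

Emit:
play_rows(plan=[[[0.1, 0, 0.09], [0, 0, 0], 1], [[0.15, 0, 0.135], [0, 0, 0], 1], [[0.2, 0, 0.18], [0, 0, 0], 1], [[0.2, 0, 0.18], [0, 0, 0], 1], [[0.2, 0, 0.18], [0, 0, 0], 1], [[0.2, 0, 0.18], [0, 0, 0], 1], [[0.2, 0, 0.18], [0, 0, 0], 1], [[0.1, 0, 0.09], [0, 0, 0], 1], [[0.05, 0, 0.045], [0, 0, 0], 1], [[0, 0, 0], [0, 0, 0], 1]])

```text
clock: 26.28
position: [0.5667, 0.1255, 0.0495]
tool_rot: [-3.141, -0.735, 1.504]
force: [0.2, -0.8, -0.5]
grip_width: -0.0001
finger_force: 0.0
```

Emit:
play_rows(plan=[[[0.06, 0, 0.054], [0, 0, 0], 1], [[0.06, 0, 0.054], [0, 0, 0], 1], [[0.06, 0, 0.054], [0, 0, 0], 1], [[0, 0, 0], [0, 0, 0], 1]])

```text
clock: 26.78
position: [0.5672, 0.1316, 0.0495]
tool_rot: [-3.142, -0.735, 1.504]
force: [-0.6, -0.1, 0.1]
grip_width: 0.0003
finger_force: 0.0
```

Emit:
play_rows(plan=[[[0.06, 0, 0.054], [0, 0, 0], 1], [[0.06, 0, 0.054], [0, 0, 0], 1], [[0.06, 0, 0.054], [0, 0, 0], 1]])

```text
clock: 27.15
position: [0.5677, 0.1374, 0.0495]
tool_rot: [3.142, -0.735, 1.504]
force: [-0.3, -2.0, 0.2]
grip_width: 0.0002
finger_force: 0.8
```

Emit:
play_rows(plan=[[[0.05, 0, 0.045], [0, 0, 0], 1], [[0.05, 0, 0.045], [0, 0, 0], 1]])

```text
clock: 27.4
position: [0.5679, 0.1408, 0.0495]
tool_rot: [3.142, -0.735, 1.504]
force: [-1.3, -1.1, -0.1]
grip_width: 0.0001
finger_force: 0.8
```

Emit:
play_rows(plan=[[[0.05, 0, 0.045], [0, 0, 0], 1], [[0.05, 0, 0.045], [0, 0, 0], 1]])

```text
clock: 27.65
position: [0.5681, 0.1432, 0.0494]
tool_rot: [3.142, -0.734, 1.503]
force: [-4.4, -11.8, 6.3]
grip_width: -0.0
finger_force: 5.8
```

Catch met at about y = 0.142. I continue slowly; it should snap about 9.5 mm further on.

Emit:
play_rows(plan=[[[0.05, 0, 0.045], [0, 0, 0], 1], [[0.05, 0, 0.045], [0, 0, 0], 1], [[0.05, 0, 0.045], [0, 0, 0], 1]])

```text
clock: 28.02
position: [0.5684, 0.1483, 0.0494]
tool_rot: [-3.142, -0.734, 1.503]
force: [-3.2, -6.5, 3.7]
grip_width: -0.0004
finger_force: 3.5
```

Emit:
play_rows(plan=[[[0.05, 0, 0.045], [0, 0, 0], 1], [[0.05, 0, 0.045], [0, 0, 0], 1]])

```text
clock: 28.28
position: [0.5686, 0.1524, 0.0495]
tool_rot: [-3.141, -0.735, 1.503]
force: [-0.6, -1.9, 0.6]
grip_width: -0.0002
finger_force: 0.7
```

Emit:
play_rows(plan=[[[0.05, 0, 0.045], [0, 0, 0], 1], [[0.05, 0, 0.045], [0, 0, 0], 1]])

```text
clock: 28.52
position: [0.5689, 0.1563, 0.0496]
tool_rot: [-3.142, -0.735, 1.504]
force: [-0.4, 0.5, 0.0]
grip_width: 0.0
finger_force: 0.0
```

Emit:
play_rows(plan=[[[0.05, 0, 0.045], [0, 0, 0], 1], [[0, 0, 0], [0, 0, 0], 1]])

```text
clock: 28.78
position: [0.5689, 0.1577, 0.0495]
tool_rot: [-3.142, -0.735, 1.504]
force: [-0.1, -0.1, 0.6]
grip_width: -0.0001
finger_force: 0.0
```

Probably snapped ahead of the tip. I creep on to feel the stop.

Emit:
play_rows(plan=[[[0.04, 0, 0.036], [0, 0, 0], 1], [[0, 0, 0], [0, 0, 0], 1]])

```text
clock: 29.02
position: [0.569, 0.1589, 0.0495]
tool_rot: [-3.142, -0.735, 1.504]
force: [-0.1, -0.2, 0.6]
grip_width: 0.0002
finger_force: 0.0
```

Emit:
play_rows(plan=[[[0.04, 0, 0.036], [0, 0, 0], 1], [[0, 0, 0], [0, 0, 0], 1]])

```text
clock: 29.28
position: [0.5692, 0.1599, 0.0495]
tool_rot: [3.141, -0.734, 1.504]
force: [-0.7, -3.0, 0.9]
grip_width: -0.0001
finger_force: 1.5
```

Emit:
play_rows(plan=[[[0.04, 0, 0.036], [0, 0, 0], 1], [[0.02, 0, 0.018], [0, 0, 0], 1]])

```text
clock: 29.52
position: [0.5694, 0.1601, 0.0493]
tool_rot: [3.141, -0.733, 1.502]
force: [-6.7, -18.5, 11.1]
grip_width: 0.0003
finger_force: 9.8
```

Hard stop felt: 18.5 N with the tip no longer moving. I back off.

Emit:
play_rows(plan=[[[-0.12, 0, -0.11], [0, 0, 0], 1], [[-0.3, 0, -0.27], [0, 0, 0], 1], [[-0.6, 0, -0.54], [0, 0, 0], 1], [[-0.6, 0, -0.54], [0, 0, 0], 1], [[-0.6, 0, -0.54], [0, 0, 0], 1], [[-0.6, 0, -0.54], [0, 0, 0], 1], [[-0.6, 0, -0.54], [0, 0, 0], 1], [[0, 0, -0.9], [0, 0, 0], 1], [[0, 0, -0.9], [0, 0, 0], 1], [[0, 0, -0.9], [0, 0, 0], 1], [[0, 0, -0.9], [0, 0, 0], 1], [[0, 0, 0], [0, 0, 0], 1], [[0, 0, 0], [0, 0, 0], 1]])

```text
clock: 31.15
position: [0.5575, -0.0122, 0.1162]
tool_rot: [3.142, -0.735, 1.504]
force: [0.1, 0.1, 0.0]
grip_width: -0.0002
finger_force: 0.0
```

Run:
```python
from h import *
s=bot.observe(); print(s["clock"],s["position"],s["force"])
f=grab_frame("wrist"); save(f,"end")
g=grab_frame("scene")
u=np.array([.0645,.998,0]);v=np.array([.998,-.0645,0]); C=np.array([.5785,.2919,0])
for n,k in(("wrist",f),("scene",g)):
  p=pts(k,np.ones((420,560),bool))-C; x=p@u; y=p@v
  for lo,hi in((.02,.065),(.09,.14)):
    m=(p[:,2]>lo)&(p[:,2]<hi)&(abs(y)<.09)&(x>-.3)&(x<-.1)
    print(n,lo,m.sum(),np.percentile(x[m],[10,50,90]).round(4) if m.any() else 0)
```

```text
31.15 [ 0.55747412 -0.01220897  0.11616056] [0.0809225  0.06414638 0.0267073 ]
wrist 0.02 6272 [-0.1138 -0.1126 -0.1118]
wrist 0.09 15851 [-0.1193 -0.1182 -0.1173]
scene 0.02 413 [-0.1143 -0.113  -0.1123]
scene 0.09 625 [-0.12   -0.1187 -0.1179]
```

View pics/end.png

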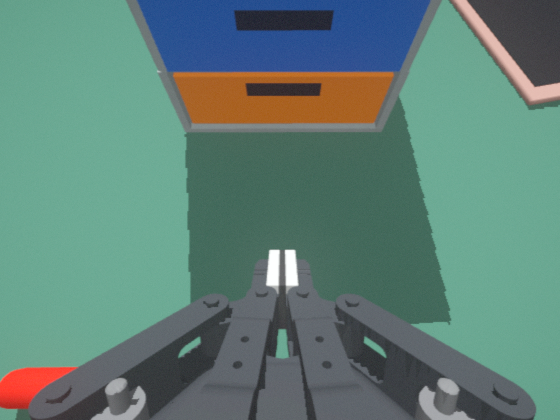

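The drawer front (284,98) is home, about 5 mm inside the proud blue fronts, and it has stayed there untouched. The robot is clear.

```bash
python3 -c "
from workcell import bot
print(bot.job_done())"
```

```text
the job is handed in; nothing more can be done
None
```

The battery nearest the base lies flat in the drawer, the drawer is snapped home past its catch (18.5 N felt at the stop) and stayed in when released, and the job is handed in; the verdict was not reported.

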